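# Set the ring-marking jig to running clearance and hold the knob

### The job

Swing the clamp arm of the ring-marking jig in over the ring until it is fully home against its stop and keep it there; screw its knurled knob down until it bottoms out, and back the knob off a quarter of a turn so that the ring can just turn underneath. Finish while still holding the knob at that setting in the gripper: do not let go of it. Leave the ring in its seat and do not disturb the paint bottle, the gauge block and the grease tin beside the jig.

Things in the scene. Friction and masses are not known exactly. Their poses are not given: they have to be found in the camera images.
- jig: Ring-marking jig, fixed to the bench: dark steel base plate 100 x 190 x 14 mm (its x, y, z), origin at the centre of its underside. At y = +55 mm stands the pivot post, at y = -45 mm the ring seat with four low pins. Highest part besides the knob: 71 mm (pivot pin head).
- pivot (a point): Point on the vertical pivot axis of the grey clamp arm, at the height of the arm's top face, 66 mm above the bench. The arm is a bar 28 mm wide and 14 mm thick; the knob's axis is 100 mm from the pivot.
- seat (a point): Centre of the ring seat, 20 mm above the bench, where the ring rests. With the arm home the knob's axis is vertically above this point.
- swing_arm (a joint): Angle of the clamp arm about the vertical pivot, rad. 0 = fully home against its stop pin, over the seat (arm pointing along the jig's -y). It grows as the arm swings out, counter-clockwise seen from above (towards the jig's +x), up to 1.3; it stays where it is left (friction about 0.15 N m, 1.5 N at the knob).
- knob (a joint): Turn of the knurled knob relative to the clamp arm, rad. 0 = bottomed out (knob on its collar, hard stop); it grows as the knob is backed off, counter-clockwise seen from above, up to 5.0. Right-hand thread: clockwise screws down. Lead 10 mm a turn (1.59 mm a radian); friction about 0.06 N m; it stays where it is left. A quarter turn is 1.57.
- knob_grip (a point): Centre of the knurled steel knob on the end of the clamp arm: an upright plain cylinder 40 mm in diameter and 28 mm high with a short dark index notch on its top face near the rim, in the knob's own +x direction. The point lies on its axis half-way up, 94 mm above the bench when bottomed out and higher by the thread's rise otherwise. Below the knob is a collar 29 mm in diameter: bottomed out, the knob's underside (80 mm) sits on the collar, 14 mm above the arm's top face.
- clamp_screw: The screw with the presser disc (50 mm in diameter) under the arm's end, which rises and falls with the knob, and the knob on top of it. Origin on the axis at the underside of the disc, 31.5 mm above the bench when bottomed out.
- seat_ring: Plated steel ring with a small lug, 74 x 62 x 10 mm, loose in the jig seat, lug towards the jig -x. Origin at its underside, 6.4 mm from the middle of its bore towards the lug.
- ring_centre (a point): Middle of the ring on the bore axis, half-way up, 25 mm above the bench when seated.
- paint_bottle: Small plastic bottle of marking paint with a ribbed screw cap, 41 x 66 x 90 mm, standing beside the jig; bystander. Origin at its underside.
- gauge_block: Steel gauge block 30 x 35 x 28 mm beside the jig; bystander. Origin at its underside.
- grease_tin: Flat round tin 70 mm in diameter, 31 mm high, beside the jig; bystander. Origin at its underside.
Mind the look-alikes: they are no part of the job. What is shaped like the seat_ring but purple is not meant.

How it is judged:
By the outcome, as a careful person would: the job done as asked, in the order asked, and still so for the second after the job is handed in, while the arm keeps its last pose, push and grip.
It also fails if it takes over 64 s, if anything falls off the work surface, if the arm or the gripper's body presses on something with over 40 N, if the wrist force passes 120 N, or if a joint passes its speed limit or range.

### The arm

A 6-joint arm with a two-finger parallel gripper is mounted at the origin on a cart in front of the work surface, level with it; the furniture and walls round the work are solid. World frame = base frame: x ahead of the robot, y to its left, z up, the work surface at z = 0. Lengths are in mm, angles in rad, forces in N, time in s.
With the tool pointing down it reaches from about 300 to 950 mm from the base axis. Payload 3.1 kg.
Tool frame: the origin (TCP) lies midway between the tips of the shut fingers; the grasp point (between the pads) lies 19 mm behind it; z points along the fingers, x is the direction in which the jaws open and shut, and the axes are right-handed (so a half turn about z gives the same grasp; the last joint's range is limited). The gripper opens to 85 mm and grips with 20 to 120 N. Pads are 22 mm wide; open, the fingers measure 114 mm over their backs; the gripper's body (76 mm by 85 mm) begins 54 mm behind the grasp point. The pads swing forward as they close: fully open they stand 13 mm farther back than shut.
Start: joints at [-1.217, 0.308, 1.634, -0, 1.2, -0.07], TCP at [256.992, -569.726, 231.272] pointing down, gripper open.
Joint ranges: [-3.06, 3.06], [-0.79, 1.96], [0.05, 2.63], [-1.19, 4.34], [0.05, 2.64], [-2.94, 2.94]. Speed limits (rad/s): [2.79, 2.79, 3.14, 3.14, 3.14, 3.14].

### API

Orientations are given as a unit quaternion [w, x, y, z].
In Python, from bench import env gives the robot as it stands.
- The arm moves only by the tool move_arm, never from a script. Its arguments are lists of equal length, an entry for each row: "dr": the turn, a rotation vector about the tool's x, y, z in rad, a list of three; "delta_pos": the shift along the tool's x, y, z in m, a list of three; "jaw": the closure, from 0 (fully open) to 1 (shut). In form: {"dr": [[rx, ry, rz], ...], "delta_pos": [[dx, dy, dz], ...], "jaw": [jaw, ...]}. A call has 1 to 20 rows; each row is the pose to reach, as a shift and turn from the pose commanded when the call began, along the tool's axes at that moment; what a row does not reach only later rows make up. A row lasts 1/8 s, in which the tool goes at most 62.5 mm and 10.7 degrees, less where a joint would pass 70% of its speed; a pose out of reach is approached as far as the arm can. A call with a gripper value outside its range is refused whole. The fingers move at their own pace and stop on an object; "grip_force" is the grip in N (left out, the last holds). Time passes only in rows, so rows that repeat a pose let the fingers close. It gives the time, the measured TCP pose, the force and the opening at its end, in the units of the state.
- env.state(): the state, without advancing time (a new reading comes with each control period).
- env.capture(name): name is "scene" or "top"; returns a dict with "color" (400x640x3 uint8, red, green, blue), "depth" (400x640 float32, mm along the optical axis (not along the pixel's ray), 0 where there is no reading), "mtx" (3x3 intrinsics, pixels), "k1" (the pictures are not rectified: a ray, as slopes to the right and down, at radius r is drawn at 1 + k1 r^2 times it, then the intrinsics apply), "position" and "attitude" of the camera in the world. Camera axes: x right, y down, z forward; pixel columns grow to the right and rows downward; lengths in mm; the calibration is good to about 2 mm. A picture is of the moment at which its call begins.
- env.finish_job(): hands the job in, once; it reports no verdict.
The state is a dict: "time_s": time; "qpos": joint angles; "qd": joint speeds; "joint_torque": joint torques, N m; "tool_pos": TCP position; "orientation": TCP orientation; "force": force on the tool from outside, world axes, zero at the start; "torque": the same for the moment, N m; "grip_width": finger opening in mm.
Only numpy, scipy, OpenCV 4.12 (cv2) and the standard library are available. Lean on these libraries where they do the work, as an engineer would, in place of code of your own. Each camera call takes 0.05 s, during which the arm holds its last target.

## Working session

There is one attempt and no reset: what is moved stays moved. The work goes in short steps, Python scripts to look and compute and a tool call to move; the robot and the scene stay as the last step left them, time stands still between calls to the robot, and variables do not carry over. Pictures are saved under pics/ and viewed, and the job is handed in when it is done.

Besides the shell and the picture viewer there is one more tool, called after "Request:" as a command line: name --argument value ..., lists and objects as JSON in quotes. move_arm: Moves the arm, as the interface text tells. Its arguments: {"type":"object","properties":{"dr":{"type":"array","items":{"type":"array","items":{"type":"number"}}},"delta_pos":{"type":"array","items":{"type":"array","items":{"type":"number"}}},"jaw":{"type":"array","items":{"type":"number"}},"grip_force":{"type":"number"}},"required":["dr","delta_pos","jaw"]}

```bash
ls; mkdir -p pics; cat > h.py <<'E'
import numpy as np, cv2
from bench import env
def save(name,fn):
    c=env.capture(name); cv2.imwrite(fn,c["color"][:,:,::-1]); np.savez(fn.replace('.png','.npz'),**c); return c
E
python3 - <<'E'
from h import *
for n in("scene","top"):
    c=save(n,f"pics/{n}0.png"); print(n,c["mtx"],c["k1"],c["position"],c["attitude"])
print(env.state())
E
```

```text
pics
scene [[382.10830514   0.         321.10874407]
 [  0.         382.10830514 202.37519146]
 [  0.           0.           1.        ]] -0.022354212049953942 [ 66.50376758 498.56028426 697.80412016] [ 0.17726275 -0.42258654  0.81048811 -0.36483908]
top [[406.21594787   0.         324.72578746]
 [  0.         406.21594787 201.8609728 ]
 [  0.           0.           1.        ]] -0.06582379188029233 [ 401.75251892   93.09011221 1040.37675943] [ 0.0748375  -0.69332515  0.71370398 -0.06577394]
{'time_s': 0.1, 'qpos': array([-1.21673908e+00,  3.08933551e-01,  1.63508042e+00,  1.32414352e-05,
        1.19974180e+00, -6.97055011e-02]), 'qd': array([-0.00215709, -0.00106027, -0.00315138, -0.00068457,  0.00030237,
        0.0015287 ]), 'joint_torque': array([-9.88177599e-04, -4.16408122e+01, -2.77644414e+01, -1.52269727e-04,
        4.00611752e-03, -1.27828901e-05]), 'tool_pos': array([ 256.70360989, -569.00428624,  230.14213999]), 'orientation': array([-6.53627802e-04,  8.39996202e-01, -5.42591200e-01, -8.61727084e-04]), 'force': array([ 0.58130497, -0.251141  ,  0.33665531]), 'torque': array([ 0.03559727,  0.01067097, -0.01428556]), 'grip_width': 85.70927216192061}
```

View pics/scene0.png

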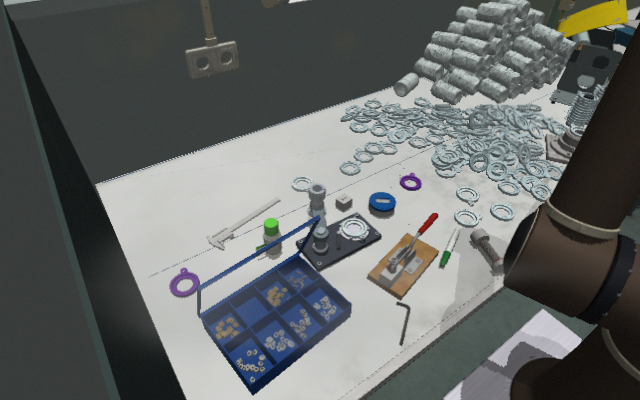

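View pics/top0.png

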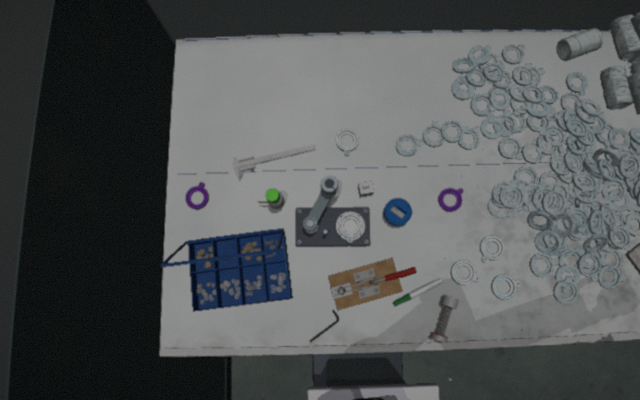

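```bash
cat >> h.py <<'E'
from scipy.spatial.transform import Rotation as R
def Rm(q): return R.from_quat([q[1],q[2],q[3],q[0]]).as_matrix()
def rays(c,uv):
    uv=np.asarray(uv,float).reshape(-1,2); K=np.asarray(c["mtx"])
    d=(uv-[K[0,2],K[1,2]])/[K[0,0],K[1,1]]
    s=d.copy()
    for _ in range(8): s=d/(1+float(c["k1"])*(s**2).sum(1,keepdims=True))
    return np.c_[s,np.ones(len(s))]
def onz(c,uv,z):
    d=rays(c,uv)@Rm(c["attitude"]).T; p=np.asarray(c["position"])
    return p+d*((z-p[2])/d[:,2])[:,None]
def bydepth(c,uv):
    uv=np.asarray(uv,float).reshape(-1,2); r=rays(c,uv)
    z=np.array([c["depth"][int(round(v)),int(round(u))] for u,v in uv])
    return np.asarray(c["position"])+(r*z[:,None])@Rm(c["attitude"]).T
def proj(c,P):
    q=(np.asarray(P,float).reshape(-1,3)-c["position"])@Rm(c["attitude"])
    s=q[:,:2]/q[:,2:]; s=s*(1+float(c["k1"])*(s**2).sum(1,keepdims=True))
    K=np.asarray(c["mtx"]); return s*[K[0,0],K[1,1]]+[K[0,2],K[1,2]]
def load(f): return dict(np.load(f))
E
python3 - <<'E'
from h import *
a=cv2.imread("pics/top0.png")[160:320,160:420]; cv2.imwrite("pics/topc.png",cv2.resize(a,(780,480),interpolation=cv2.INTER_CUBIC))
a=cv2.imread("pics/scene0.png")[170:290,180:400]; cv2.imwrite("pics/scenec.png",cv2.resize(a,(792,432),interpolation=cv2.INTER_CUBIC))
c=load("pics/top0.npz")
v,u=np.mgrid[160:320,160:420]; uv=np.c_[u.ravel(),v.ravel()]
P=bydepth(c,uv).reshape(160,260,3); z=P[...,2]
z[c["depth"][160:320,160:420]==0]=0
cv2.imwrite("pics/zc.png",cv2.resize(np.clip(z*1.5,0,255).astype(np.uint8),(780,480),interpolation=cv2.INTER_NEAREST))
E
```

```text
(no output)
```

View pics/topc.png

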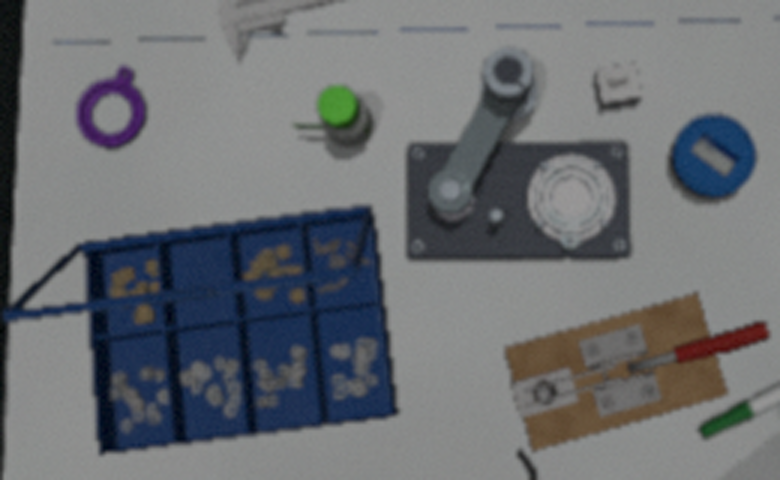

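View pics/scenec.png

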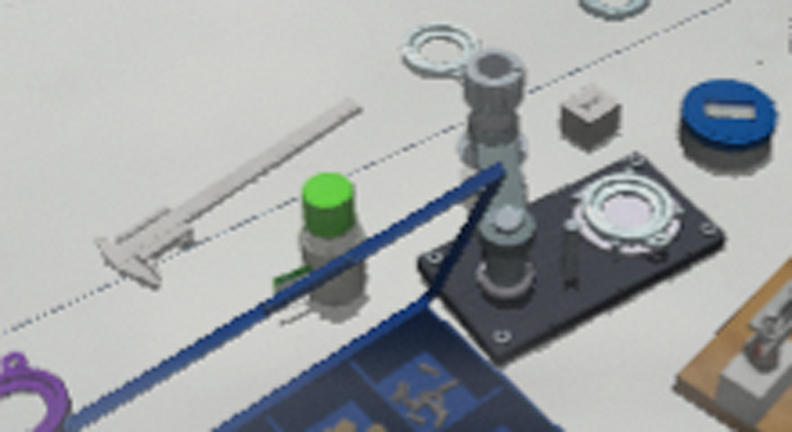

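View pics/zc.png

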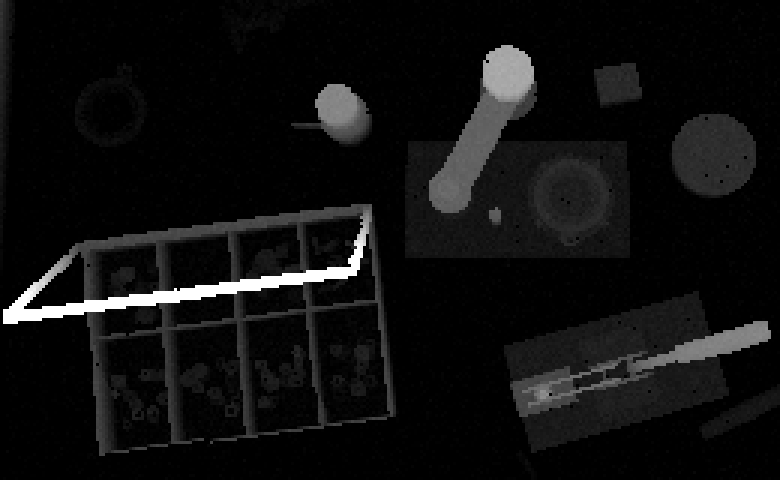

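```bash
cat > m.py <<'E'
from h import *
import sys
c=load(sys.argv[1])
v,u=np.mgrid[140:340,160:440]; uv=np.c_[u.ravel(),v.ravel()]
P=bydepth(c,uv); P=P[c["depth"][v.ravel(),u.ravel()]>0]
def blob(lo,hi,cx,cy,r):
    m=(P[:,2]>lo)&(P[:,2]<hi)&(np.hypot(P[:,0]-cx,P[:,1]-cy)<r); return P[m]
np.save("P.npy",P)
def q(uc,vc): return bydepth(c,[[160+uc/3,160+vc/3]])[0].round(1)
if __name__=="__main__":
  for n,a in dict(knob=(508,70),pivot=(450,190),ring=(572,195),tl=(408,143),tr=(628,143),bl=(408,257),br=(628,257),bottle=(338,104),gauge=(620,84),tin=(713,155),lid_r=(353,270),lidr2=(372,207),handle=(765,330),clampknob=(545,392)).items(): print(n,q(*a))
E
python3 m.py pics/top0.npz
python3 - <<'E'
from h import *
P=np.load("P.npy")
c=load("pics/top0.npz")
k=bydepth(c,[[160+508/3,160+70/3]])[0]
m=(np.hypot(*(P[:,:2]-k[:2]).T)<45)&(abs(P[:,2]-k[2])<8); t=P[m]
print(len(t),t.mean(0),np.median(t[:,2]),t.min(0),t.max(0))
(a,b),r=cv2.minEnclosingCircle(t[:,:2].astype(np.float32)); print(a,b,r)
E
```

```text
knob [633.9  90.4 110.3]
pivot [546.2 139.9  68.7]
ring [546.   39.4  21.4]
tl [596.1 177.7  14.5]
tr [592.6 -11.9   2.1]
bl [499.6 180.2   1. ]
br [494.1  -7.2   1.3]
bottle [615.2 227.3  89.9]
gauge [639.4  -5.   27. ]
tin [575.3 -80.3  28.4]
lid_r [472.6 201.1 204.3]
lidr2 [543.1 210.3   3.9]
handle [ 426.7 -101.2   91.8]
clampknob [385.1  69.7  95.1]
230 [633.73627264  91.62743557 111.42227436] 111.55077543642949 [614.66747966  72.13178302 102.71936039] [655.15196997 110.24168821 116.36760823]
634.8417358398438 91.6959457397461 20.63071060180664
```

```bash
python3 - <<'E'
from h import *
P=np.load("P.npy"); c=load("pics/top0.npz")
# base top face
m=(abs(P[:,2]-14)<3.5)&(P[:,0]>485)&(P[:,0]<610)&(P[:,1]>-25)&(P[:,1]<190)
t=P[m]; print(len(t),np.median(t[:,2])); r=cv2.minAreaRect(t[:,:2].astype(np.float32)); print(r)
# pivot head
m=(abs(P[:,2]-70)<4)&(np.hypot(P[:,0]-546,P[:,1]-140)<14); print(P[m].mean(0))
m=(P[:,2]>60)&(P[:,2]<75)&(P[:,0]<640)&(P[:,0]>520)&(P[:,1]>80)&(P[:,1]<165);t=P[m];print("arm",cv2.minAreaRect(t[:,:2].astype(np.float32)),np.median(t[:,2]))
m=(P[:,2]>17)&(P[:,2]<34)&(np.hypot(P[:,0]-546,P[:,1]-40)<50);t=P[m];print("ring",t.mean(0),cv2.minEnclosingCircle(t[:,:2].astype(np.float32)))
# dark base by colour with corners
for n in("top","scene"):
    c=load(f"pics/{n}0.npz"); im=cv2.cvtColor(c["color"],cv2.COLOR_RGB2BGR)
    p=proj(c,[634.5,91.5,111])[0]; print(n,p)
    x,y=p.round().astype(int); a=im[y-18:y+18,x-18:x+18]
    cv2.imwrite(f"pics/k_{n}.png",cv2.resize(cv2.normalize(a,None,0,255,cv2.NORM_MINMAX),(576,576),interpolation=cv2.INTER_CUBIC))
E
```

```text
1731 13.552298098105894
((546.483154296875, 86.70271301269531), (189.7658233642578, 98.44798278808594), 88.29270935058594)
[546.96603231 141.12191366  69.28333434]
arm ((578.7216796875, 121.27800750732422), (59.884246826171875, 103.6173095703125), 78.1852035522461) 65.29071455901641
ring [544.41796366  41.72350469  23.30637663] ((542.7557983398438, 41.163063049316406), 47.01076126098633)
top [328.85415362 183.0189456 ]
scene [316.80155738 188.13824033]
```

View pics/k_top.png

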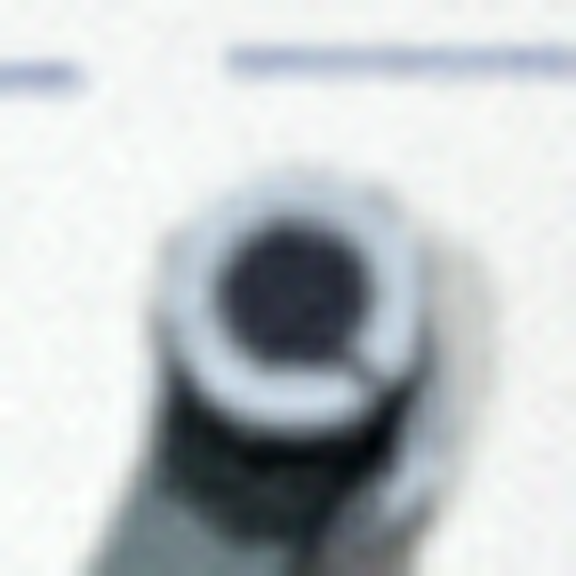

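View pics/k_scene.png

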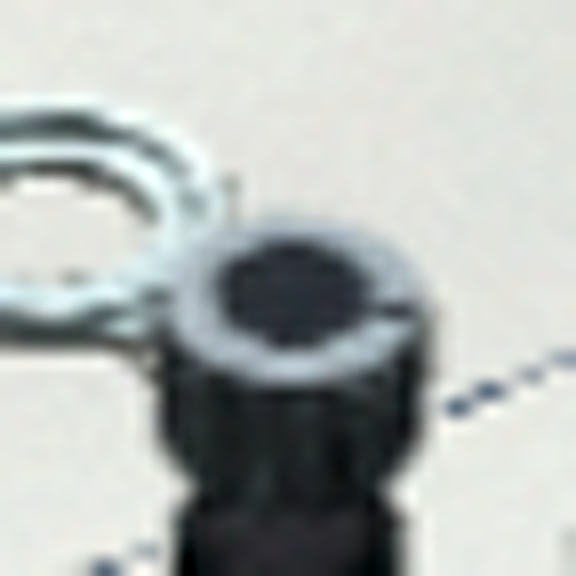

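```bash
python3 - <<'E'
from h import *
for n,ce,no,x0,y0 in(("top",(293,292),(372,378),311,165),("scene",(293,292),(400,308),299,170)):
    c=load(f"pics/{n}0.npz")
    f=lambda p:onz(c,[[x0+(p[0]+.5)/16-.5,y0+(p[1]+.5)/16-.5]],111.5)[0]
    a,b=f(ce),f(no); d=b-a; print(n,a,b,np.hypot(*d[:2]),np.arctan2(d[1],d[0]))
    if n=="top":
        for lab,(px,py),z in(("pivot",(450,190),71),("ring",(571,196),30)):print(lab,onz(c,[[160+px/3,160+py/3]],z))
K=np.array([634.5,91.5]);Pv=np.array([548,141.7]);d=K-Pv;print(np.hypot(*d),np.arctan2(d[1],d[0]))
s=env.state();print(Rm(s["orientation"]).round(4))
E
```

```text
top [634.9519584   91.50835115 111.5       ] [621.59270169  80.30209832 111.5       ] 17.437025041966884 -2.443614475902021
pivot [[545.89746137 139.80827661  71.        ]]
ring [[543.91691299  40.74728223  30.        ]]
scene [635.04455327  91.00428601 111.5       ] [623.09881249  79.92832925 111.5       ] 16.290412546297638 -2.393957584189838
100.01144934456254 -0.5258432732025815
[[ 4.112e-01 -9.116e-01 -7.000e-04]
 [-9.115e-01 -4.112e-01  2.000e-03]
 [-2.200e-03 -2.000e-04 -1.000e+00]]
```

Request:
move_arm --dr '[[0,0,-0.09],[0,0,-0.18],[0,0,-0.27],[0,0,-0.36],[0,0,-0.45],[0,0,-0.54],[0,0,-0.63],[0,0,-0.72],[0,0,-0.81],[0,0,-0.9],[0,0,-0.99],[0,0,-1.08],[0,0,-1.17],[0,0,-1.26],[0,0,-1.35],[0,0,-1.44],[0,0,-1.53],[0,0,-1.62],[0,0,-1.71],[0,0,-1.75]]' --delta_pos '[[-0.0236,-0.0324,0],[-0.0471,-0.0649,0],[-0.0707,-0.0973,0],[-0.0942,-0.1297,0],[-0.1178,-0.1621,0],[-0.1413,-0.1946,0],[-0.1649,-0.227,0],[-0.1884,-0.2594,0],[-0.212,-0.2919,0],[-0.2355,-0.3243,0],[-0.2591,-0.3567,0],[-0.2826,-0.3892,0],[-0.3062,-0.4216,0],[-0.3297,-0.454,0],[-0.3533,-0.4864,0],[-0.3768,-0.5189,0],[-0.4004,-0.5513,0],[-0.4239,-0.5837,0],[-0.4473,-0.6161,0],[-0.4473,-0.6161,0]]' --jaw '[0,0,0,0,0,0,0,0,0,0,0,0,0,0,0,0,0,0,0,0]'

```text
time_s: 2.6
tool_pos: [635.3, 94.1, 230.5]
orientation: [-0.0, 0.954, 0.299, -0.0]
force: [1.1, -1.0, 0.5]
grip_width: 85.0
```

Request:
move_arm --dr '[[0,0,-0.15],[0,0,-0.3],[0,0,-0.45],[0,0,-0.6],[0,0,-0.75],[0,0,-0.9],[0,0,-1.05],[0,0,-1.2],[0,0,-1.35],[0,0,-1.5],[0,0,-1.65],[0,0,-1.74],[0,0,-1.74],[0,0,-1.74]]' --delta_pos '[[0,0,0.005],[0,0,0.01],[0,0,0.015],[0,0,0.02],[0,0,0.025],[0,0,0.03],[0,0,0.035],[0,0,0.04],[0,0,0.045],[0,0,0.05],[0,0,0.055],[0,0,0.06],[0,0,0.06],[0,0,0.06]]' --jaw '[0,0,0,0,0,0,0,0,0,0,0,0,0,0]'

```text
time_s: 4.35
tool_pos: [634.5, 91.4, 171.1]
orientation: [-0.0, 0.389, 0.921, -0.0]
force: [-0.5, 0.0, -0.3]
grip_width: 85.5
```

```bash
python3 - <<'E'
from h import *
s=env.state();print(s)
print(Rm(s["orientation"]).round(3))
c=save("top","pics/top1.png"); x=c["color"][120:260,240:420]; cv2.imwrite("pics/t1c.png",cv2.resize(x[:,:,::-1],(720,560),interpolation=cv2.INTER_CUBIC))
E
```

```text
{'time_s': 4.35, 'qpos': array([ 7.50997765e-02,  3.97370226e-01,  1.64186709e+00,  3.30727809e-05,
        1.10277236e+00, -2.26661173e+00]), 'qd': array([-0.00083477, -0.004344  , -0.00481067,  0.00098764,  0.00106793,
       -0.00426891]), 'joint_torque': array([ 2.18790898e-03, -4.37026870e+01, -2.61139065e+01, -1.97579875e-04,
        1.36661885e-02,  2.29550380e-03]), 'tool_pos': array([634.51167816,  91.37382294, 171.08935801]), 'orientation': array([-1.92170638e-04,  3.89370473e-01,  9.21081208e-01, -8.22438972e-05]), 'force': array([-0.48022237,  0.02546818, -0.25003667]), 'torque': array([ 0.01234373, -0.0242237 ,  0.01846188]), 'grip_width': 85.52072684014286}
[[-0.697  0.717 -0.   ]
 [ 0.717  0.697 -0.   ]
 [ 0.    -0.    -1.   ]]
```

View pics/t1c.png

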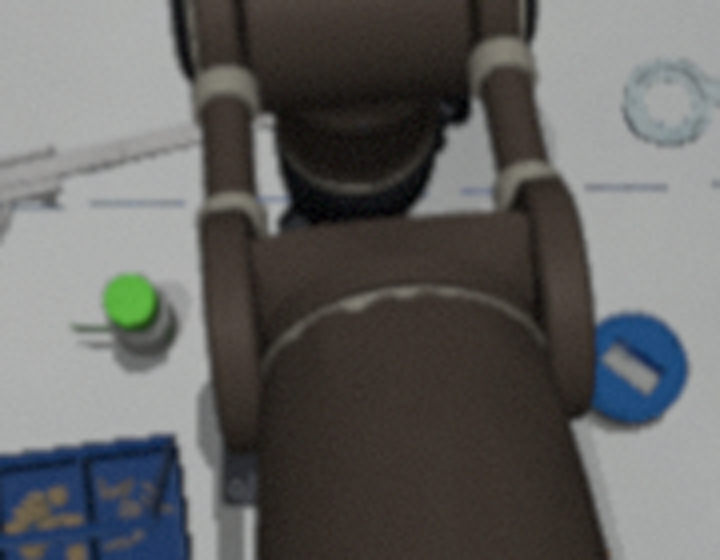

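Request:
move_arm --dr '[[0,0,0],[0,0,0],[0,0,0],[0,0,0],[0,0,0],[0,0,0],[0,0,0],[0,0,0],[0,0,0]]' --delta_pos '[[0,0,0.015],[0,0,0.03],[0,0,0.045],[0,0,0.06],[0,0,0.07],[0,0,0.08],[0,0,0.09],[0,0,0.094],[0,0,0.094]]' --jaw '[0,0,0,0,0,0,0,0,0]'

```text
time_s: 5.52
tool_pos: [634.5, 91.4, 77.0]
orientation: [-0.0, 0.389, 0.921, -0.0]
force: [-0.4, -0.3, -0.7]
grip_width: 85.0
```

```bash
python3 - <<'E'
from h import *
c=save("scene","pics/s1.png"); x=c["color"][120:260,240:420]; cv2.imwrite("pics/s1c.png",cv2.resize(x[:,:,::-1],(720,560),interpolation=cv2.INTER_CUBIC))
E
```

```text
(no output)
```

View pics/s1c.png

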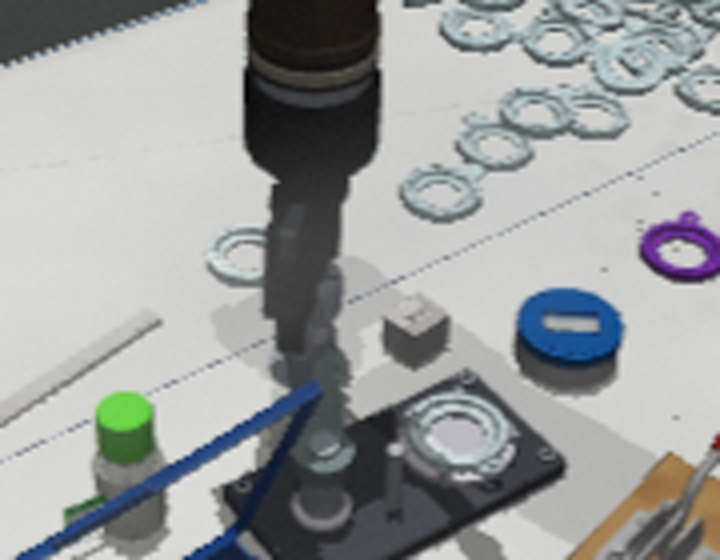

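The fingers straddle the knob (around 310,300 in the crop), with the arm bar below clear. Next I close the jaws.

Request:
move_arm --dr '[[0,0,0],[0,0,0],[0,0,0],[0,0,0],[0,0,0],[0,0,0],[0,0,0],[0,0,0]]' --delta_pos '[[0,0,0],[0,0,0],[0,0,0],[0,0,0],[0,0,0],[0,0,0],[0,0,0],[0,0,0]]' --jaw '[0.4,0.5,0.6,0.7,0.8,0.8,0.8,0.8]' --grip_force 40

```text
time_s: 6.58
tool_pos: [634.6, 91.7, 77.9]
orientation: [-0.0, 0.389, 0.921, 0.0]
force: [-3.5, 1.5, 5.4]
grip_width: 39.1
```

```bash
python3 - <<'E'
from h import *
s=env.state()
for k in("tool_pos","orientation","force","torque","grip_width"):print(k,s[k])
Rt=Rm(s["orientation"])
# swing plan in tool axes: pivot, arm heading -> home
pv=np.array([548,141.6]); h0=np.arctan2(*(np.array([634.7,91.4])-pv)[::-1]); rr=100
print("h0",h0, np.hypot(*(np.array([634.7,91.4])-pv)))
K0=pv+100*np.array([np.cos(h0),np.sin(h0)])
for a in np.arange(0,1.081,0.09).tolist()+[1.074]:
    K=pv+100*np.array([np.cos(h0-a),np.sin(h0-a)]); d=np.r_[K-K0,0]
    print(round(a,3),(Rt.T@d/1000).round(4), K.round(1))
E
```

```text
tool_pos [634.56275982  91.68840675  77.85793509]
orientation [-2.05402465e-04  3.88820572e-01  9.21313461e-01  1.65724494e-04]
force [-3.51526817  1.54594956  5.43094663]
torque [ 0.17781074  0.50510193 -0.07287781]
grip_width 39.07438633280188
h0 -0.5248412365284572 100.18447983595067
0.0 [0. 0. 0.] [634.5  91.5]
0.09 [-0.002  -0.0088 -0.    ] [629.7  83.9]
0.18 [-0.0033 -0.0177 -0.    ] [624.2  76.8]
0.27 [-0.0037 -0.0267 -0.    ] [618.   70.2]
0.36 [-0.0034 -0.0356 -0.    ] [611.3  64.2]
0.45 [-0.0022 -0.0446 -0.    ] [604.1  58.8]
0.54 [-0.0002 -0.0533 -0.    ] [596.5  54.1]
0.63 [ 0.0025 -0.0619 -0.    ] [588.4  50.1]
0.72 [ 0.0061 -0.0702 -0.    ] [580.   46.9]
0.81 [ 0.0103 -0.0781 -0.    ] [571.4  44.4]
0.9 [ 0.0152 -0.0856 -0.    ] [562.5  42.7]
0.99 [ 0.0208 -0.0927 -0.    ] [553.6  41.8]
1.08 [ 0.027  -0.0992 -0.    ] [544.6  41.7]
1.074 [ 0.0266 -0.0988 -0.    ] [545.2  41.6]
```

Request:
move_arm --dr '[[0,0,0.09],[0,0,0.18],[0,0,0.27],[0,0,0.36],[0,0,0.45],[0,0,0.54],[0,0,0.54]]' --delta_pos '[[-0.002,-0.0088,0],[-0.0033,-0.0177,0],[-0.0037,-0.0267,0],[-0.0034,-0.0356,0],[-0.0022,-0.0446,0],[-0.0002,-0.0533,0],[-0.0002,-0.0533,0]]' --jaw '[0.8,0.8,0.8,0.8,0.8,0.8,0.8]'

```text
time_s: 7.45
tool_pos: [596.7, 54.1, 77.9]
orientation: [0.0, 0.62, 0.784, 0.0]
force: [-1.5, 1.6, 4.9]
grip_width: 39.2
```

```bash
cat > plan.py <<'E'
from h import *
s=env.state()
for k in("qpos","tool_pos","force","torque","grip_width"):print(k,s[k].round(3) if hasattr(s[k],'round') else s[k])
Rt=Rm(s["orientation"]); print("heading",np.arctan2(Rt[1,0],Rt[0,0])); print("F tool",(Rt.T@s["force"]).round(2)); print(Rt.round(4))
E
python3 plan.py; python3 - <<'E'
from h import *
s=env.state(); Rt=Rm(s["orientation"]);pv=np.array([548,141.6]); h0=-.525-.54
K0=pv+100*np.array([np.cos(h0),np.sin(h0)])
for a in np.arange(0,.631,0.09).tolist()+[.534]:
    K=pv+100*np.array([np.cos(h0-a),np.sin(h0-a)]); d=np.r_[K-K0,0]
    print(round(a,3),(Rt.T@d/1000).round(4), K.round(1))
E
```

```text
qpos [ 1.800e-02  4.430e-01  1.795e+00  1.000e-03  9.030e-01 -1.786e+00]
tool_pos [596.746  54.136  77.873]
force [-1.536  1.642  4.897]
torque [ 0.208  0.329 -0.067]
grip_width 39.15627726723596
heading 1.8028784555403519
F tool [ 1.95 -1.11 -4.9 ]
[[-2.300e-01  9.732e-01  8.000e-04]
 [ 9.732e-01  2.300e-01  4.000e-04]
 [ 2.000e-04  9.000e-04 -1.000e+00]]
0.0 [0. 0. 0.] [596.5  54.1]
0.09 [-0.002  -0.0088 -0.    ] [588.4  50.1]
0.18 [-0.0033 -0.0177 -0.    ] [580.   46.9]
0.27 [-0.0037 -0.0267 -0.    ] [571.4  44.4]
0.36 [-0.0034 -0.0356 -0.    ] [562.5  42.7]
0.45 [-0.0022 -0.0446 -0.    ] [553.6  41.8]
0.54 [-0.0002 -0.0533 -0.    ] [544.6  41.7]
0.63 [ 0.0026 -0.0619 -0.0001] [535.6  42.4]
0.534 [-0.0004 -0.0528 -0.    ] [545.2  41.6]
```

Request:
move_arm --dr '[[0,0,0.09],[0,0,0.18],[0,0,0.27],[0,0,0.36],[0,0,0.45],[0,0,0.5],[0,0,0.5]]' --delta_pos '[[-0.002,-0.0088,0],[-0.0033,-0.0177,0],[-0.0037,-0.0267,0],[-0.0034,-0.0356,0],[-0.0022,-0.0446,0],[-0.0012,-0.0493,0],[-0.0012,-0.0493,0]]' --jaw '[0.8,0.8,0.8,0.8,0.8,0.8,0.8]'

```text
time_s: 8.32
tool_pos: [549.9, 41.3, 77.8]
orientation: [0.001, 0.795, 0.607, 0.001]
force: [-0.1, -0.7, 4.2]
grip_width: 39.0
```

```bash
python3 plan.py
```

```text
qpos [-4.000e-03  3.650e-01  1.911e+00 -1.000e-03  8.630e-01 -1.308e+00]
tool_pos [549.899  41.296  77.83 ]
force [-0.068 -0.706  4.233]
torque [-0.032  0.041 -0.06 ]
grip_width 39.02820493181832
heading 1.3043702404351782
F tool [-0.7   0.13 -4.23]
[[ 2.633e-01  9.647e-01  2.100e-03]
 [ 9.647e-01 -2.633e-01 -5.000e-04]
 [ 1.000e-04  2.200e-03 -1.000e+00]]
```

Request:
move_arm --dr '[[0,0,0.02],[0,0,0.04],[0,0,0.04],[0,0,0.04]]' --delta_pos '[[-0.0006,-0.0024,0],[-0.0012,-0.0046,0],[-0.0016,-0.0058,0],[-0.0016,-0.0058,0]]' --jaw '[0.8,0.8,0.8,0.8]'

```text
time_s: 8.82
tool_pos: [544.9, 41.3, 77.9]
orientation: [0.001, 0.807, 0.59, 0.002]
force: [5.1, -0.1, 2.3]
grip_width: 39.1
```

```bash
python3 plan.py
```

```text
qpos [-0.004  0.356  1.925 -0.     0.856 -1.267]
tool_pos [544.95   41.334  77.909]
force [ 5.138 -0.093  2.35 ]
torque [-0.129 -0.705 -0.06 ]
grip_width 39.14142063249884
heading 1.2631247217601327
F tool [ 1.47  4.94 -2.33]
[[ 3.028e-01  9.530e-01  4.800e-03]
 [ 9.530e-01 -3.028e-01 -2.000e-04]
 [ 1.300e-03  4.600e-03 -1.000e+00]]
```

Request:
move_arm --dr '[[0,0,0],[0,0,0],[0,0,0]]' --delta_pos '[[-0.0003,-0.001,0],[-0.0005,-0.0014,0],[-0.0005,-0.0014,0]]' --jaw '[0.8,0.8,0.8]'

```text
time_s: 9.2
tool_pos: [544.7, 41.3, 77.9]
orientation: [0.002, 0.807, 0.59, 0.003]
force: [9.1, -0.4, 0.8]
grip_width: 39.0
```

```bash
python3 plan.py; python3 - <<'E'
from h import *
c=save("scene","pics/s2.png"); x=c["color"][120:260,240:420]; cv2.imwrite("pics/s2c.png",cv2.resize(x[:,:,::-1],(720,560),interpolation=cv2.INTER_CUBIC))
E
```

```text
qpos [-0.004  0.354  1.928 -0.     0.853 -1.267]
tool_pos [544.729  41.323  77.95 ]
force [ 9.07  -0.386  0.817]
torque [-0.163 -1.094 -0.041]
grip_width 38.96280447487231
heading 1.2629666915905429
F tool [ 2.38  8.77 -0.75]
[[ 3.03e-01  9.53e-01  7.60e-03]
 [ 9.53e-01 -3.03e-01 -1.00e-04]
 [ 2.30e-03  7.30e-03 -1.00e+00]]
```

View pics/s2c.png

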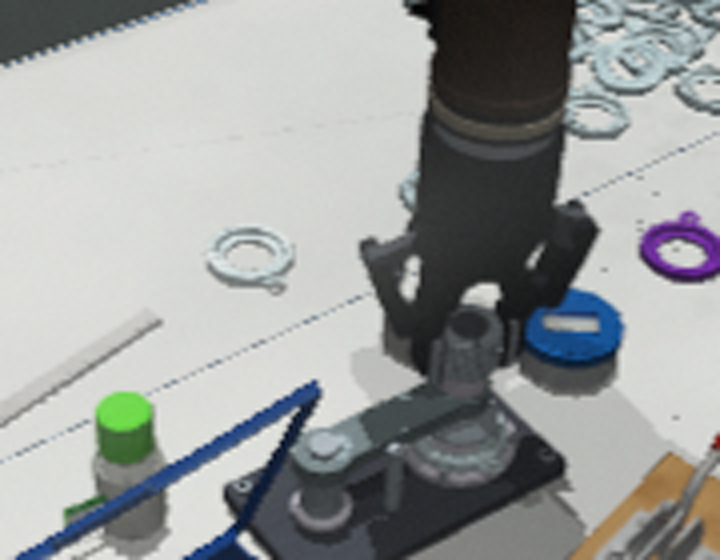

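Request:
move_arm --dr '[[0,0,0.12],[0,0,0.24],[0,0,0.36],[0,0,0.48],[0,0,0.6],[0,0,0.72],[0,0,0.84],[0,0,0.96],[0,0,1.08],[0,0,1.2],[0,0,1.2]]' --delta_pos '[[0,0,0.0002],[0,0,0.0004],[0,0,0.0006],[0,0,0.0008],[0,0,0.001],[0,0,0.0011],[0,0,0.0013],[0,0,0.0015],[0,0,0.0017],[0,0,0.0019],[0,0,0.0019]]' --jaw '[0.8,0.8,0.8,0.8,0.8,0.8,0.8,0.8,0.8,0.8,0.8]'

```text
time_s: 10.62
tool_pos: [544.4, 41.3, 76.0]
orientation: [0.0, 1.0, 0.031, 0.003]
force: [6.9, 0.2, 0.4]
grip_width: 38.9
```

```bash
python3 plan.py
```

```text
qpos [-0.004  0.357  1.928  0.     0.85  -0.066]
tool_pos [544.399  41.346  76.006]
force [6.862 0.163 0.402]
torque [-0.065 -0.991  0.018]
grip_width 38.91704711458826
heading 0.062273174960631054
F tool [ 6.86  0.26 -0.36]
[[ 9.980e-01  6.220e-02  6.700e-03]
 [ 6.220e-02 -9.981e-01  0.000e+00]
 [ 6.700e-03  4.000e-04 -1.000e+00]]
```

Request:
move_arm --dr '[[0,0,0.12],[0,0,0.24],[0,0,0.36],[0,0,0.48],[0,0,0.6],[0,0,0.72],[0,0,0.84],[0,0,0.96],[0,0,1.08],[0,0,1.2],[0,0,1.3],[0,0,1.3]]' --delta_pos '[[0,0,0.0002],[0,0,0.0004],[0,0,0.0006],[0,0,0.0008],[0,0,0.001],[0,0,0.0011],[0,0,0.0013],[0,0,0.0015],[0,0,0.0017],[0,0,0.0019],[0,0,0.0021],[0,0,0.0021]]' --jaw '[0.8,0.8,0.8,0.8,0.8,0.8,0.8,0.8,0.8,0.8,0.8,0.8]'

```text
time_s: 12.12
tool_pos: [544.3, 41.7, 73.9]
orientation: [-0.002, 0.814, -0.58, 0.002]
force: [6.9, 0.0, -0.1]
grip_width: 39.1
```

```bash
python3 plan.py
```

```text
qpos [-4.000e-03  3.600e-01  1.929e+00  1.000e-03  8.460e-01  1.234e+00]
tool_pos [544.263  41.673  73.935]
force [ 6.941  0.031 -0.145]
torque [ 0.194 -0.954 -0.074]
grip_width 39.05066357571774
heading -1.2380485604370786
F tool [ 2.24 -6.57  0.19]
[[ 3.266e-01 -9.451e-01  6.400e-03]
 [-9.451e-01 -3.266e-01  7.000e-04]
 [ 1.400e-03 -6.300e-03 -1.000e+00]]
```

Request:
move_arm --dr '[[0,0,0.1],[0,0,0.2],[0,0,0.2]]' --delta_pos '[[0,0,0.0002],[0,0,0.0003],[0,0,0.0003]]' --jaw '[0.8,0.8,0.8]'

```text
time_s: 12.5
tool_pos: [544.3, 41.8, 73.6]
orientation: [-0.002, 0.752, -0.659, 0.002]
force: [6.8, 1.4, 1.3]
grip_width: 39.5
```

```bash
python3 plan.py
```

```text
qpos [-4.000e-03  3.610e-01  1.929e+00  1.000e-03  8.450e-01  1.434e+00]
tool_pos [544.301  41.772  73.633]
force [6.834 1.369 1.312]
torque [ 0.226 -0.946 -0.094]
grip_width 39.46736870498278
heading -1.4380467178904979
F tool [-0.45 -6.96 -1.27]
[[ 1.324e-01 -9.912e-01  6.500e-03]
 [-9.912e-01 -1.324e-01  8.000e-04]
 [ 0.000e+00 -6.600e-03 -1.000e+00]]
```

Request:
move_arm --dr '[[0,0,0.05],[0,0,0.1],[0,0,0.1]]' --delta_pos '[[0,0,0.0001],[0,0,0.0002],[0,0,0.0002]]' --jaw '[0.8,0.8,0.8]'

```text
time_s: 12.88
tool_pos: [544.3, 41.8, 73.5]
orientation: [-0.003, 0.719, -0.695, 0.002]
force: [6.3, 0.3, 1.9]
grip_width: 39.2
```

```bash
python3 plan.py
```

```text
qpos [-4.000e-03  3.610e-01  1.929e+00  1.000e-03  8.450e-01  1.533e+00]
tool_pos [544.313  41.759  73.485]
force [6.301 0.345 1.937]
torque [ 0.312 -0.998  0.128]
grip_width 39.23011651112743
heading -1.5368834979494856
F tool [-0.13 -6.32 -1.9 ]
[[ 3.390e-02 -9.994e-01  6.600e-03]
 [-9.994e-01 -3.390e-02  7.000e-04]
 [-5.000e-04 -6.600e-03 -1.000e+00]]
```

Request:
move_arm --dr '[[0,0,0.05],[0,0,0.1],[0,0,0.1]]' --delta_pos '[[0,0,0],[0,0,0],[0,0,0]]' --jaw '[0.8,0.8,0.8]'

```text
time_s: 13.25
tool_pos: [543.0, 41.7, 73.5]
orientation: [0.001, -0.685, 0.729, -0.001]
force: [4.6, 2.4, 5.3]
grip_width: 39.0
```

```bash
python3 plan.py
```

```text
qpos [-0.003  0.36   1.93  -0.     0.848  1.63 ]
tool_pos [542.995  41.723  73.478]
force [4.571 2.41  5.275]
torque [ 0.319 -0.72   0.943]
grip_width 38.95360178088941
heading -1.6331548567219498
F tool [-2.69 -4.43 -5.26]
[[-6.230e-02 -9.981e-01  3.500e-03]
 [-9.981e-01  6.230e-02 -3.000e-04]
 [ 1.000e-04 -3.500e-03 -1.000e+00]]
```

```bash
python3 - <<'E'
from h import *
c=save("scene","pics/s3.png"); p=proj(c,[545,41.6,108])[0]; print(p); x,y=p.round().astype(int)
a=c["color"][y-18:y+18,x-18:x+18,::-1]; cv2.imwrite("pics/s3c.png",cv2.resize(cv2.normalize(a,None,0,255,cv2.NORM_MINMAX),(576,576),interpolation=cv2.INTER_CUBIC))
E
```

```text
[356.69321458 202.02333336]
```

View pics/s3c.png

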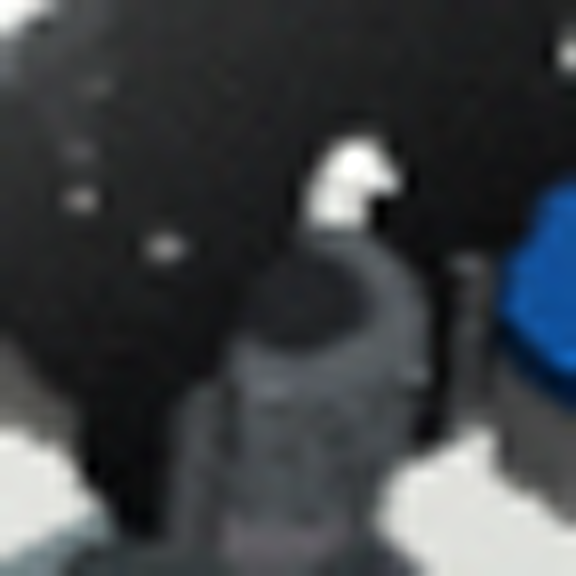

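Request:
move_arm --dr '[[0,0,-0.04],[0,0,-0.04]]' --delta_pos '[[0,0,0],[0,0,0]]' --jaw '[0.8,0.8]'

```text
time_s: 13.55
tool_pos: [543.0, 41.6, 73.5]
orientation: [0.002, -0.697, 0.717, -0.001]
force: [4.7, 0.9, 4.6]
grip_width: 38.8
```

```bash
python3 plan.py
```

```text
qpos [-4.000e-03  3.600e-01  1.930e+00  1.000e-03  8.480e-01  1.594e+00]
tool_pos [542.968  41.623  73.469]
force [4.653 0.928 4.609]
torque [ 0.203 -0.752  0.098]
grip_width 38.789038474504046
heading -1.5988731594351417
F tool [-1.06 -4.64 -4.59]
[[-2.810e-02 -9.996e-01  3.400e-03]
 [-9.996e-01  2.810e-02  8.000e-04]
 [-9.000e-04 -3.400e-03 -1.000e+00]]
```

Request:
move_arm --dr '[[0,0,-0.04],[0,0,-0.04]]' --delta_pos '[[0,0,0],[0,0,0]]' --jaw '[0.8,0.8]'

```text
time_s: 13.8
tool_pos: [543.0, 41.6, 73.5]
orientation: [-0.002, 0.711, -0.703, 0.001]
force: [5.0, 1.5, 4.7]
grip_width: 39.0
```

```bash
python3 plan.py
```

```text
qpos [-4.000e-03  3.600e-01  1.930e+00  1.000e-03  8.480e-01  1.554e+00]
tool_pos [542.986  41.565  73.547]
force [5.018 1.493 4.666]
torque [ 0.214 -0.778  0.039]
grip_width 39.01710746800383
heading -1.5591526778544298
F tool [-1.44 -5.05 -4.65]
[[ 1.160e-02 -9.999e-01  3.400e-03]
 [-9.999e-01 -1.160e-02  9.000e-04]
 [-8.000e-04 -3.400e-03 -1.000e+00]]
```

Request:
move_arm --dr '[[0,0,-0.12],[0,0,-0.24],[0,0,-0.36],[0,0,-0.48],[0,0,-0.6],[0,0,-0.72],[0,0,-0.84],[0,0,-0.96],[0,0,-1.08],[0,0,-1.2],[0,0,-1.32],[0,0,-1.44],[0,0,-1.53],[0,0,-1.53],[0,0,-1.53]]' --delta_pos '[[0,0,-0.0002],[0,0,-0.0004],[0,0,-0.0006],[0,0,-0.0008],[0,0,-0.001],[0,0,-0.0011],[0,0,-0.0013],[0,0,-0.0015],[0,0,-0.0017],[0,0,-0.0019],[0,0,-0.0021],[0,0,-0.0023],[0,0,-0.0025],[0,0,-0.0025],[0,0,-0.0025]]' --jaw '[0.8,0.8,0.8,0.8,0.8,0.8,0.8,0.8,0.8,0.8,0.8,0.8,0.8,0.8,0.8]'

```text
time_s: 15.68
tool_pos: [544.5, 40.1, 76.1]
orientation: [0.001, 1.0, -0.014, 0.003]
force: [7.3, -3.8, 1.5]
grip_width: 38.7
```

```bash
python3 plan.py; python3 - <<'E'
from h import *
c=save("scene","pics/s4.png"); z0=110.5
for nm,dx,dy in(("c",0,0),("+x",17,0),("+y",0,17),("-y",0,-17)): print(nm,(proj(c,[545+dx,41.6+dy,z0])[0]))
p=proj(c,[545,41.6,z0])[0]; x,y=p.round().astype(int); print(x,y)
a=c["color"][y-18:y+18,x-18:x+18,::-1]; cv2.imwrite("pics/s4c.png",cv2.resize(np.clip(a.astype(float)*2.2,0,255).astype(np.uint8),(576,576),interpolation=cv2.INTER_CUBIC))
x=c["color"][120:260,240:420]; cv2.imwrite("pics/s4w.png",cv2.resize(x[:,:,::-1],(720,560),interpolation=cv2.INTER_CUBIC))
E
```

```text
qpos [-0.005  0.357  1.928 -0.002  0.849  0.024]
tool_pos [544.5    40.105  76.079]
force [ 7.35  -3.78   1.483]
torque [-0.573 -1.278  0.096]
grip_width 38.65427313802039
heading -0.028281340969310113
F tool [ 7.46  3.57 -1.43]
[[ 0.9996 -0.0283  0.0069]
 [-0.0283 -0.9996 -0.0016]
 [ 0.007   0.0015 -1.    ]]
c [356.78371695 201.21899846]
+x [352.15191065 197.1816416 ]
+y [351.03633168 204.00986634]
-y [362.43282105 198.47565753]
357 201
```

View pics/s4c.png

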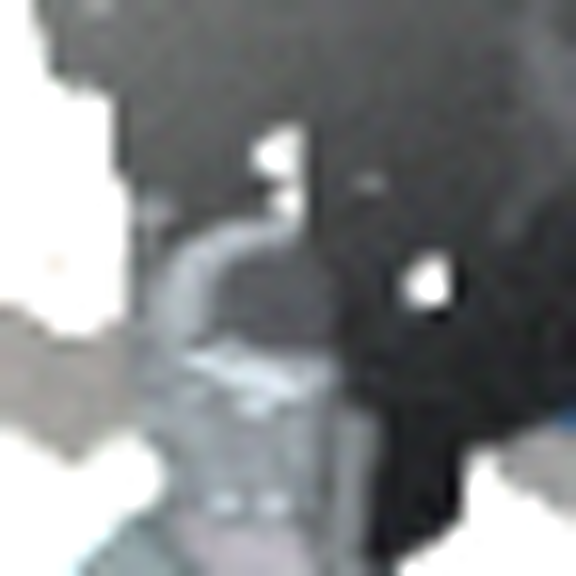

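View pics/s4w.png

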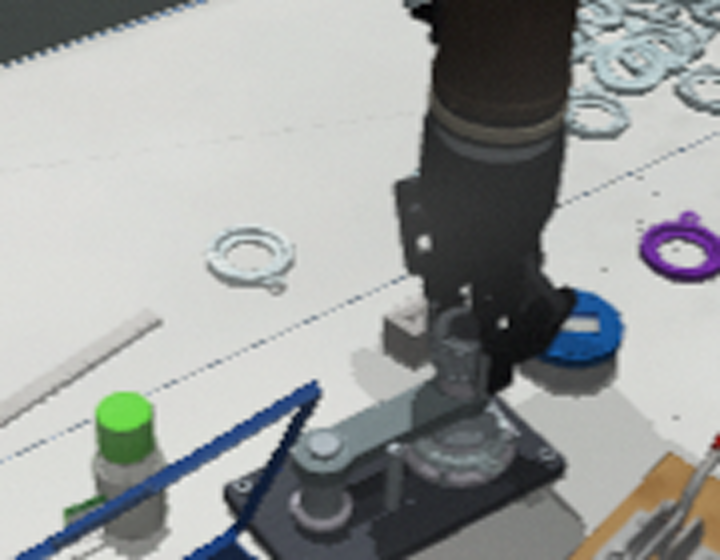

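```bash
python3 - <<'E'
from h import *
c=load("pics/s4.npz"); g=cv2.cvtColor(c["color"],cv2.COLOR_RGB2GRAY).astype(np.float32)
for cx,cy in((545,41.6),(545,43.6),(547,43.6),(543,43.6)):
    th=np.arange(30,171,10); o=[]
    for t in np.deg2rad(th):
        p=proj(c,[[cx+r*np.cos(t),cy+r*np.sin(t),110.5] for r in(14,16,18)]).astype(np.float32)
        o.append(cv2.remap(g,p[:,0],p[:,1],cv2.INTER_LINEAR).mean())
    print(cx,cy,dict(zip(th.tolist(),np.array(o).round().astype(int).tolist())))
a=g[190:216,340:372].astype(int); d=c["depth"][190:216,340:372]
cv2.imwrite("pics/s4z.png",cv2.resize(np.clip((a-20)*2.5,0,255).astype(np.uint8),(768,624),interpolation=cv2.INTER_NEAREST))
E
```

```text
545 41.6 {30: 79, 40: 80, 50: 80, 60: 81, 70: 77, 80: 70, 90: 63, 100: 83, 110: 85, 120: 92, 130: 91, 140: 84, 150: 76, 160: 58, 170: 33}
545 43.6 {30: 76, 40: 77, 50: 80, 60: 80, 70: 78, 80: 74, 90: 69, 100: 88, 110: 89, 120: 95, 130: 97, 140: 96, 150: 82, 160: 71, 170: 48}
547 43.6 {30: 69, 40: 70, 50: 73, 60: 76, 70: 78, 80: 77, 90: 71, 100: 73, 110: 88, 120: 89, 130: 94, 140: 92, 150: 81, 160: 74, 170: 56}
543 43.6 {30: 80, 40: 80, 50: 80, 60: 79, 70: 75, 80: 67, 90: 85, 100: 89, 110: 93, 120: 96, 130: 99, 140: 91, 150: 78, 160: 61, 170: 37}
```

View pics/s4z.png

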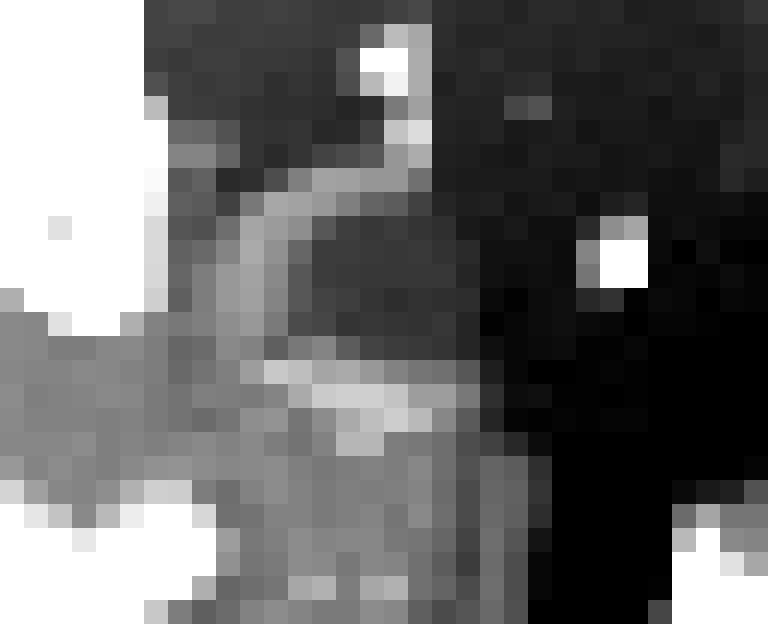

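Request:
move_arm --dr '[[0,0,0],[0,0,0],[0,0,0],[0,0,0],[0,0,0],[0,0,0]]' --delta_pos '[[0,0,0],[0,0,0],[0,0,0],[0,0,0],[0,0,0],[0,0,0]]' --jaw '[0.8,0.8,0.8,0.8,0.8,0.8]'

```text
time_s: 16.48
tool_pos: [544.5, 40.1, 76.1]
orientation: [0.001, 1.0, -0.014, 0.003]
force: [8.3, -2.8, 0.9]
grip_width: 39.2
```

```bash
python3 plan.py; python3 - <<'E'
from h import *
print(env.finish_job())
E
```

```text
qpos [-0.005  0.357  1.928 -0.002  0.85   0.024]
tool_pos [544.496  40.124  76.067]
force [ 8.303 -2.845  0.909]
torque [-0.558 -1.283  0.055]
grip_width 39.22377219582627
heading -0.02828013063726455
F tool [ 8.39  2.61 -0.85]
[[ 0.9996 -0.0283  0.0069]
 [-0.0283 -0.9996 -0.0017]
 [ 0.0069  0.0015 -1.    ]]
the job is handed in; nothing more can be done
None
```

The clamp arm is home against its stop and the knob is backed off a quarter turn from bottom. I handed the job in at about 16.5 s with the gripper still holding the knob.

- **Arm home:** Pushing further raised the reaction from 5 to 9 N with only 0.2 mm of movement. I kept a push of about 8 N towards the stop through to the end.
- **Knob bottomed:** Turning it clockwise, the torque jumped to about 0.94 N m. That was within 0.03 rad of where the notch had predicted the stop.
- **Backed off:** I turned it back 1.57 rad from the point where the torque released. The index notch then showed at about 90°, where 88° was expected, but it was faint and partly shadowed. The setting should be good to about 0.05 rad.
- **Slip at the stop:** The pads slipped about 0.05 rad and 1.3 mm sideways on the knob when it bottomed out. I measured the quarter turn from the release point to allow for this.
- **Surroundings:** In the last scene picture the bottle, gauge block and tin look undisturbed and the ring is in its seat. I judged this by eye and did not measure it. The top camera was blocked by the arm once it was over the jig.

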